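# Open the latched gold trinket case on the craft desk

## Task

Press the brass release paddle on the front of the gold case so that its lid springs up, then push the lid back until it is fully open and stays there. Leave the pink case latched shut, do not pick up or shift any of the other things on the desk, and finish clear of everything.

Things in the scene. Friction and masses are not known exactly. Their poses are not given: they have to be found in the camera images.
- gold_case: the case to open: antique-gold box and lid, brass corners, fixed to the desk. Box 90 (x, front to back) by 130 (y) by 45 high, walls 5; the shut lid's top is at z = 56. Origin: centre of the underside. Own axes: -x is the front with the latch (towards the robot, give or take the yaw), z up
- gold_hinge (a point): middle of the gold lid's hinge line, which runs along the case's y at x = +45, z = 46 in the case. The slab lid is 8 thick and reaches 90 forward from it, a brass tongue 24 wide 8.5 further. Upright, the lid's top is at z = 145. The hinge is damped, and once pushed well past upright it sinks on to its stop by its own weight within 2 s
- gold_hook (a point): top of the gold case's latch hook, middle of the front, at x = -55, z = 57 in the case; the hook is 20 wide (y), from x = -61 to -48.5, and leans about 10 mm further forward while the paddle is pressed
- gold_tab_pad (a point): the place to press: top face of the gold case's ribbed brass paddle, 95 mm in front of the case's origin and 32 mm above the desk at rest, 13 mm from the paddle's free end. The paddle is 28 wide (y), 4 thick, reaches 47 out from the hook, and hangs free above the desk. Press straight down. The point moves with the paddle
- gold_lid_edge (a point): middle of the front underside edge of the gold lid, 90 mm from the hinge line; moves with the lid. Once sprung up it is at about x = -7, z = 119 in the case. A shut finger pointing down, set before this edge with its tip below it and moved towards the back, opens the lid
- gold_lid (a joint): gold case's lid, rad; 0 = shut and latched (may read up to 0.03), grows as the lid swings up and back, away from the paddle; about 0.95 = where the spring pin lifts it by itself, 1.57 = upright, 1.95 = fully open against its stop, leaning back
- gold_tab (a joint): gold case's release paddle, rad; 0 = at rest (springs back when let go), grows as the paddle is pressed down, hard stop at 0.34; the hook lets the lid go at about 0.22. At the ribs the press takes about 1 N at first, 4 N at release, 6 N at the stop; the ribs sink about 9 mm to release and 14 mm to the stop
- pink_case: a second case of the same size and mechanism, with pink box and lid; to be left shut. Origin and axes as for gold_case. The two cases may stand either way round, left and right
- pink_lid (a joint): pink case's lid, rad; 0 = shut and latched (may read up to 0.03), grows as the lid swings up and back, away from the paddle; about 0.95 = where the spring pin lifts it by itself, 1.57 = upright, 1.95 = fully open against its stop, leaning back
- pink_tab (a joint): pink case's release paddle, values as for gold_tab
- glue: bystander: white glue bottle with black cap, 38 across, 115 tall, upright; origin at the centre of its underside
- tumbler: bystander: green glass tumbler, 68 across, 90 tall, upright; origin at the centre of its underside
- tape: bystander: roll of blue tape lying flat, 90 across, 24 high; origin at the centre of its underside
- pot: bystander: small dark metal pot with lid, 36 across, 34 tall; origin at the centre of its underside
- tweezers: bystander: pink tweezers lying flat, 130 long (x), 12 wide, 6 high; origin near the middle, on the desk
- pen: bystander: blue craft pen lying flat, 120 long (x), 12 thick; origin near the middle, on the desk

How it is judged (in metres and radians):
On the way, in this order (a step that is already met when the one before it is completed fails the run):
1. the gold case's release paddle is pressed (value of joint gold_tab above 0.12 rad).
2. the gold lid has sprung up (value of joint gold_lid above 0.6 rad), for 0.1 s.
3. the gold lid has been pushed fully open (value of joint gold_lid above 1.85 rad), for 0.2 s.
At the end, for the whole second after the job is handed in: The gold lid rests fully open (over 1.85 rad of 1.95) and still, its paddle has sprung back (under 0.08 rad); the pink case is latched shut with its paddle at rest (both under 0.08 rad); every loose thing is within 30 mm of its start, the bottle, tumbler and pot upright (value of joint gold_lid above 1.85 rad and velocity of joint gold_lid below 0.05 rad/s and value of joint each of gold_tab, pink_lid, pink_tab below 0.08 rad and distance of each of glue, tumbler, tape, pot, tweezers, pen from where it was at the start of the episode below 0.03 m and angle between each of glue, tumbler, pot's own z axis and vertical below 0.4 rad); the robot touches nothing.
It fails at once if the pink case's paddle is pressed or its lid opens (value of joint pink_tab above 0.15 rad or value of joint pink_lid above 0.1 rad).
It fails at once if a loose thing on the desk is shifted by more than 30 mm, lifted or carried (distance of any of glue, tumbler, tape, pot, tweezers, pen from where it was at the start of the episode above 0.03 m).
It fails at once if the bottle, tumbler or pot is tipped (angle between any of glue, tumbler, pot's own z axis and vertical above 0.4 rad).
It also fails if it takes over 42 s, if anything falls off the work surface, if the arm or the gripper's body presses on something with over 40 N, if the wrist force passes 120 N, or if a joint passes its speed limit or range.

## Robot

A 7-joint arm with a two-finger parallel gripper is mounted at the origin on the work surface. World frame = base frame: x ahead of the robot, y to its left, z up, the work surface at z = 0. Lengths are in mm, angles in rad, forces in N, time in s.
With the tool pointing down it reaches from about 400 to 900 mm from the base axis. Payload 5.5 kg.
Tool frame: the origin (TCP) lies where the fingers leave the gripper's body, on its centre line; the fingertips stand 66 mm ahead of it and the grasp point (between the pads) lies 47 mm ahead of it (arm.tcp_to_tips is the distance from the TCP to the fingertips, in mm); z points along the fingers, y is the direction in which the jaws open and shut (so a half turn about z gives the same grasp; the last joint's range is limited). The gripper opens to 92 mm and grips with 3 to 60 N. Pads are 19 mm wide; open, the fingers measure 130 mm over their backs; the gripper's body (75 mm by 190 mm) begins 47 mm behind the grasp point.
Start: joints at [-0.98, 0.501, -0.427, 1.55, 0.221, 1.138, -0.21], TCP at [209.239, 615.4, 292.229] pointing down, gripper open.
Joint ranges: [-2.88, 2.88], [-0.31, 2.03], [-1.54, 1.56], [0.2, 2.42], [-1.41, 4.55], [0.19, 2.02], [-2.57, 2.57]. Speed limits (rad/s): [2.57, 2.57, 3.14, 3.14, 3.14, 3.14, 3.14].

## Interface

Orientations are given as [roll, pitch, yaw] about the fixed x, y, z axes, in that order (R = Rz(yaw) Ry(pitch) Rx(roll)).
In Python, from rig import status, viewer, workorder, arm gives the robot as it stands. The module is installed in compiled form; this text tells all that it offers.
- The arm moves only by the tool step_arm, never from a script. Its argument "steps" is a list that holds one entry, the list of rows, each a list of 7 numbers: the shift along the tool's x, y, z in m, then the turn, a rotation vector about the tool's x, y, z in degrees, then the closure, from -1 (fully open) to 1 (shut), so that 0 is half open. In form: [[[x, y, z, wx, wy, wz, fingers], ...]]. A call has 1 to 8 rows; each row shifts and turns the commanded pose from where the row before left it, along the tool's axes as they then stand; what a row does not reach is not made up. A row lasts 1/8 s, in which the tool goes at most 62.5 mm and 10.7 degrees, less where a joint would pass 70% of its speed; a pose out of reach is approached as far as the arm can. A call with a gripper value outside its range is refused whole. The fingers move at their own pace and stop on an object; the grip force is fixed at half the most. Time passes only in rows, so rows that do not move let the fingers close. It gives the time, the measured TCP pose, the force and the opening at its end, in the units of the state.
- status.observe(): the state, without advancing time (a new reading comes with each control period).
- viewer.get_image(name): name is "side" or "top" or "wrist"; returns the picture (384x512x3 uint8, red, green, blue); there is no depth.
- viewer.get_calibration(name): a dict with "fx", "fy", "cx", "cy" (pixels), "eye" and "rotation" of the camera in the world. Camera axes: x right, y down, z forward; pixel columns grow to the right and rows downward; lengths in mm; the calibration is good to about 2 mm. A picture is of the moment at which its call begins: read the wrist's pose just before it. get_calibration takes no time and is no camera call; for the wrist camera it gives the pose at the moment of the call.
- workorder.sign_off(): hands the job in, once; it reports no verdict.
The state is a dict: "t": time; "joint_pos": joint angles; "dq": joint speeds; "tau": joint torques, N m; "tool_pos": TCP position; "tool_rot": TCP orientation; "force": force on the tool from outside, world axes, zero at the start; "wrist_torque": the same for the moment, N m; "opening": opening from 0.0 (shut) to 1.0 (fully open).
Only numpy, scipy, OpenCV 4.12 (cv2) and the standard library are available. Lean on these libraries where they do the work, as an engineer would, in place of code of your own. Each camera call takes 0.05 s, during which the arm holds its last target. There are 200 camera calls.

## Working session

There is one attempt and no reset: what is moved stays moved. The work goes in short steps, Python scripts to look and compute and a tool call to move; the robot and the scene stay as the last step left them, time stands still between calls to the robot, and variables do not carry over. Pictures are saved under pics/ and viewed, about 8 in all and at most 12, crops included, and the job is handed in when it is done.

Besides the shell and the picture viewer there is one more tool, called after "Call:" as name([rows], argument=value, ...), one row to a line, values as JSON. step_arm: Moves the arm, as the interface text tells. Its arguments: {"type":"object","properties":{"steps":{"type":"array"}},"required":["steps"]}

```bash
mkdir -p pics
python3 - <<'E'
from rig import status, viewer
import cv2,numpy as np
s=status.observe();print({k:np.round(v,3) for k,v in s.items()})
for n in ("top","side"):
    cv2.imwrite(f"pics/{n}1.png",cv2.resize(viewer.get_image(n)[:,:,::-1],(800,600),interpolation=cv2.INTER_CUBIC))
    c=viewer.get_calibration(n);print(n,{k:np.round(v,3).tolist() for k,v in c.items()})
E
```

```text
{'t': np.float64(0.0), 'joint_pos': array([-0.98 ,  0.502, -0.427,  1.551,  0.221,  1.138, -0.21 ]), 'dq': array([ 0.001, -0.002,  0.001,  0.   ,  0.   , -0.   ,  0.   ]), 'tau': array([ 0.0000e+00, -5.6661e+01, -5.8160e+00, -2.7910e+01, -6.9000e-02,
        3.1000e-02,  0.0000e+00]), 'tool_pos': array([209.121, 614.836, 291.179]), 'tool_rot': array([-3.14 , -0.   ,  2.814]), 'force': array([ 0.234, -0.453, -0.591]), 'wrist_torque': array([-0.013, -0.   , -0.01 ]), 'opening': np.float64(1.001)}
top {'fx': 347.732, 'fy': 347.732, 'cx': 252.411, 'cy': 197.337, 'eye': [427.994, -20.386, 1024.319], 'rotation': [-2.967, -0.01, -1.567]}
side {'fx': 454.126, 'fy': 454.126, 'cx': 251.958, 'cy': 195.019, 'eye': [37.843, -801.162, 682.767], 'rotation': [-2.143, 0.024, -0.662]}
```

View pics/top1.png

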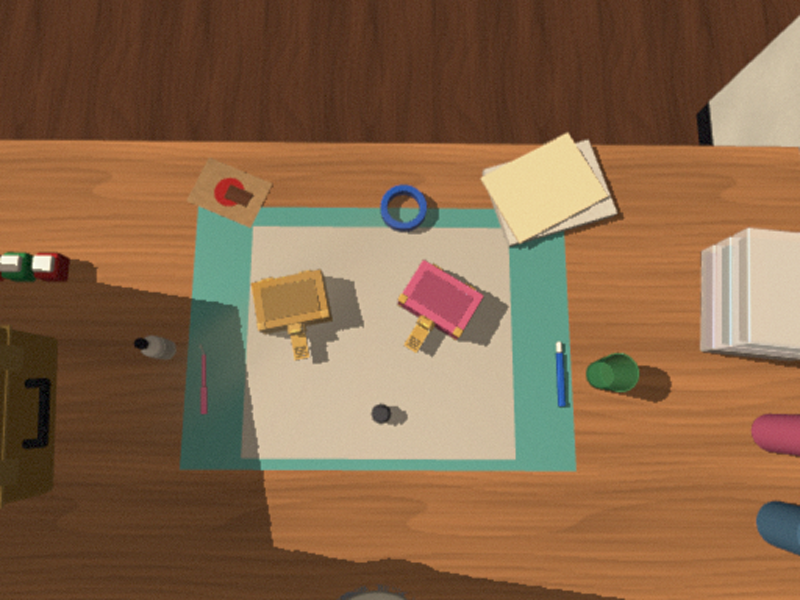

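View pics/side1.png

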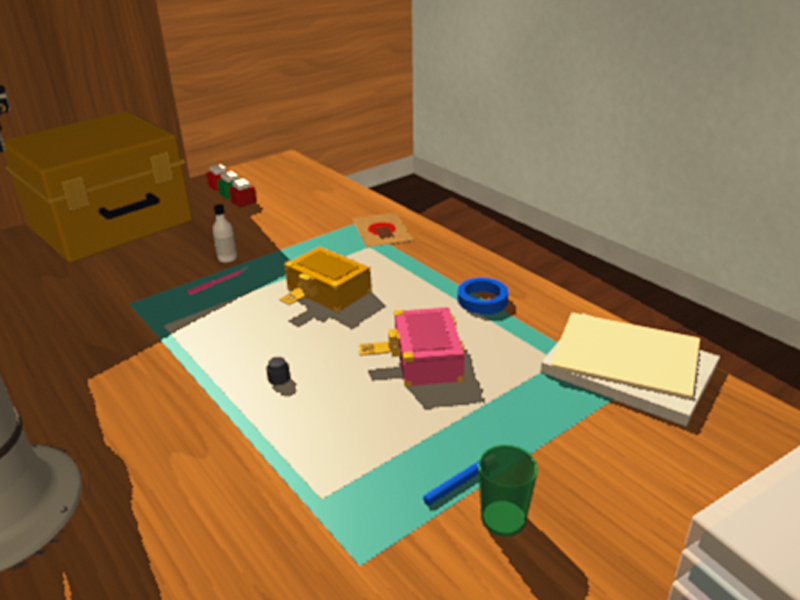

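The top view shows gold on the left (lid centre ≈(290,298), paddle ≈(300,345)) and pink to the right, with the pot in front at (381,413). I'll enlarge the gold case.

```bash
cat > h.py <<'E'
import numpy as np
from scipy.spatial.transform import Rotation as R
from rig import viewer
def ray(c,u,v,z):
    d=R.from_euler('xyz',c['rotation']).as_matrix()@[(u-c['cx'])/c['fx'],(v-c['cy'])/c['fy'],1]
    e=np.array(c['eye']); return e+d*(z-e[2])/d[2]
def proj(c,p):
    q=R.from_euler('xyz',c['rotation']).as_matrix().T@(np.array(p)-c['eye'])
    return np.array([c['fx']*q[0]/q[2]+c['cx'],c['fy']*q[1]/q[2]+c['cy']])
E
python3 - <<'E'
from h import *
import cv2
im=viewer.get_image("top")[:,:,::-1]; c=viewer.get_calibration("top")
cv2.imwrite("pics/top2.png",cv2.resize(im[160:240,150:250],(800,640),interpolation=cv2.INTER_CUBIC)[:600])
k=.64
for n,u,v,z in [("lid centre",290,298,56),("pad",301,348,32),("hook",296,330,57),("pot",381,413,34),("tweez a",205,350,6),("tweez b",205,413,6),("glue",140,344,115),("pink",441,299,56),("pinkpad",416,340,32),("tape",404,208,24),("pen",560,375,12)]:
    print(n,ray(c,u*k,v*k,z).round())
E
```

```text
lid centre [617. 160.  56.]
pad [529. 141.  32.]
hook [558. 147.  57.]
pot [413.  -6.  34.]
tweez a [527. 325.   6.]
tweez b [411. 317.   6.]
glue [526. 397. 115.]
pink [ 617. -114.   56.]
pinkpad [544. -69.  32.]
tape [802. -47.  24.]
pen [ 483. -337.   12.]
```

View pics/top2.png

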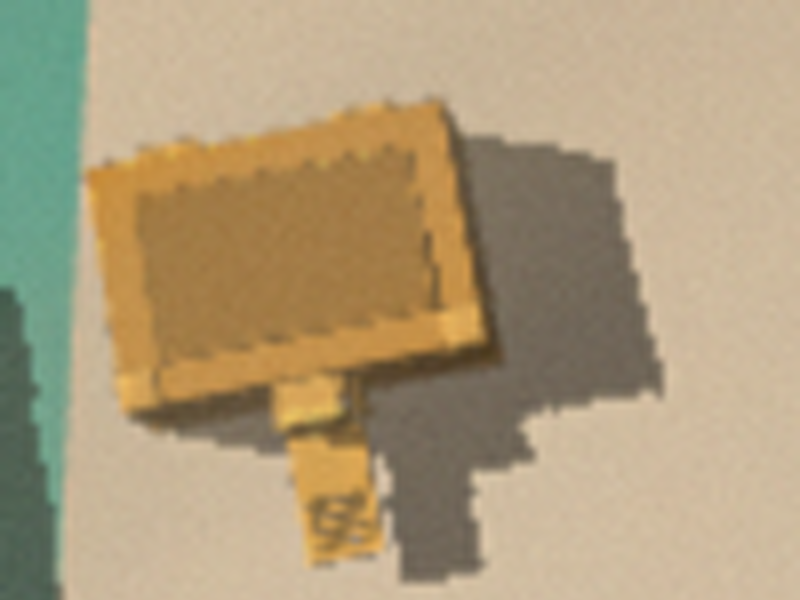

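The crop shows the lid top corners at about (88,172), (440,100), (487,338) and (128,405), and the paddle ribs at about (343,520). Next I'll fit the pose.

Run:
```python
from h import *
from scipy.optimize import least_squares
c=viewer.get_calibration("top")
px=np.array([(88,172),(440,100),(487,338),(128,405),(310,564),(382,550),(346,520)])/8-.0+[150-.44,160-.44]
L=np.array([(45,65,56),(45,-65,56),(-45,-65,56),(-45,65,56),(-108,14,32),(-108,-14,32),(-95,0,32)])
T=lambda q,p:np.c_[q[0]+np.cos(q[2])*p[:,0]-np.sin(q[2])*p[:,1],q[1]+np.sin(q[2])*p[:,0]+np.cos(q[2])*p[:,1],p[:,2]]
f=lambda q:(np.array([proj(c,w) for w in T(q,L)])-px).ravel()
r=least_squares(f,[617,160,.2]);q=r.x
print(q.round(3),(r.fun*8).round(1))
N=dict(pad=(-95,0,32),hook=(-55,0,57),edge=(-7,0,119),hinge=(45,0,46))
for n,p in N.items(): print(n,T(q,np.array([p],float)).round(1))
from rig import status;s=status.observe();print(s['tool_pos'],s['tool_rot'],R.from_euler('xyz',s['tool_rot']).as_matrix().round(3))
```

```text
[6.15966e+02 1.61268e+02 2.05000e-01] [-4.  -6.1  4.3 -4.1  2.5  1.3 -4.2  6.8 -0.3  0.9  5.4 -0.7 -3.6  1.4]
pad [[523.  141.9  32. ]]
hook [[562.1 150.1  57. ]]
edge [[609.1 159.8 119. ]]
hinge [[660.  170.4  46. ]]
[209.18994327 614.9377105  291.3841382 ] [-3.14002010e+00 -8.57325453e-05  2.81379867e+00] [[-0.947  0.322 -0.001]
 [ 0.322  0.947 -0.001]
 [ 0.    -0.002 -1.   ]]
```

Call:
step_arm([
  [[0,0,0,0,0,-10.2,1],[0,0,0,0,0,-10.2,1],[0,0,0,0,0,-10.2,1],[0,0,0,0,0,0,1]],
])

```text
t: 0.65
tool_pos: [209.3, 615.1, 291.7]
tool_rot: [-3.141, -0.001, -2.937]
force: [-0.5, -0.3, 0.4]
opening: 0.612
```

Call:
step_arm([
  [[-0.0175,-0.044,0,0,0,0,1],[-0.0175,-0.044,0,0,0,0,1],[-0.0175,-0.044,0,0,0,0,1],[-0.0175,-0.044,0,0,0,0,1],[-0.0175,-0.044,0,0,0,0,1],[-0.0175,-0.044,0,0,0,0,1],[0,0,0,0,0,0,1]],
])

```text
t: 1.52
tool_pos: [369.1, 374.5, 292.0]
tool_rot: [-3.139, 0.001, -2.947]
force: [-0.2, 0.1, 0.4]
opening: 0.006
```

Call:
step_arm([
  [[-0.0175,-0.044,0,0,0,0,1],[-0.0175,-0.044,0,0,0,0,1],[-0.0175,-0.044,0,0,0,0,1],[-0.0175,-0.044,0,0,0,0,1],[-0.0175,-0.044,0,0,0,0,1],[-0.0175,-0.044,0,0,0,0,1],[0,0,0,0,0,0,1],[0,0,0,0,0,0,1]],
])

```text
t: 2.52
tool_pos: [522.5, 143.1, 292.1]
tool_rot: [3.14, -0.0, -2.936]
force: [-0.3, 0.7, -0.9]
opening: 0.002
```

Call:
step_arm([
  [[0,0,0.045,0,0,0,1],[0,0,0.045,0,0,0,1],[0,0,0.045,0,0,0,1],[0.001,-0.001,0.035,0,0,0,1],[0,0,0,0,0,0,1],[0,0,0,0,0,0,1]],
])

```text
t: 3.28
tool_pos: [522.5, 142.1, 123.5]
tool_rot: [3.141, 0.002, -2.934]
force: [-0.4, -0.5, 0.7]
opening: 0.005
```

Run:
```python
from h import *
import cv2
from rig import status
s=status.observe();print(s['tool_pos'].round(1))
a=viewer.get_image("side")[:,:,::-1];w=viewer.get_image("wrist")[:,:,::-1]
a=cv2.resize(a[140:240,130:260],(520,400),interpolation=cv2.INTER_CUBIC)
w=cv2.resize(w,(280,210));o=np.zeros((400,800,3),np.uint8);o[:,:520]=a;o[:210,520:]=w
cv2.imwrite("pics/n1.png",o)
c=viewer.get_calibration("side")
print((proj(c,[523,141.9,32])-[130,140])*4)
```

```text
[522.5 142.1 123.5]
[220.11751161 201.16122478]
```

View pics/n1.png

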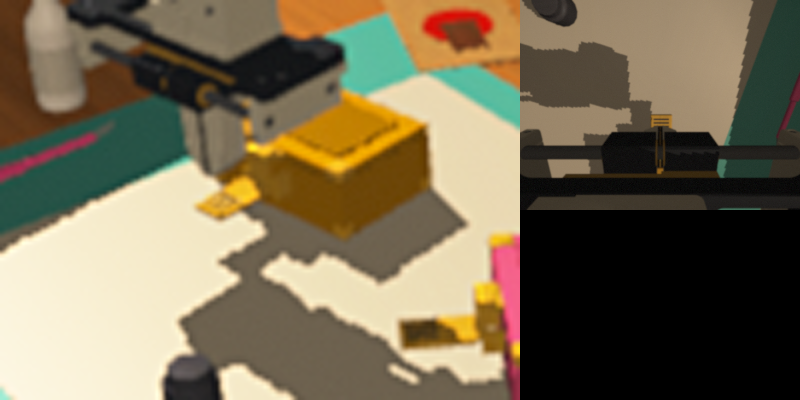

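The side view shows the closed finger tip at about (215,172), directly over the ribs at about (215,205). The wrist view shows it centred on the paddle. Pressing.

Call:
step_arm([
  [[0,0,0.012,0,0,0,1],[0,0,0.011,0,0,0,1],[0,0,0.004,0,0,0,1],[0,0,0.004,0,0,0,1],[0,0,0.004,0,0,0,1],[0,0,0.003,0,0,0,1],[0,0,0,0,0,0,1],[0,0,0,0,0,0,1]],
])

```text
t: 4.38
tool_pos: [523.2, 140.6, 85.8]
tool_rot: [-3.141, 0.002, -2.935]
force: [-2.8, -1.9, 15.9]
opening: 0.0
```

Run:
```python
from h import *
import cv2
from rig import status
s=status.observe();print(s['tool_pos'].round(1),s['force'].round(1))
a=viewer.get_image("side")[:,:,::-1]
cv2.imwrite("pics/n2.png",cv2.resize(a[110:240,130:290],(640,520),interpolation=cv2.INTER_CUBIC))
```

```text
[523.2 140.6  85.8] [-2.8 -1.9 15.9]
```

View pics/n2.png

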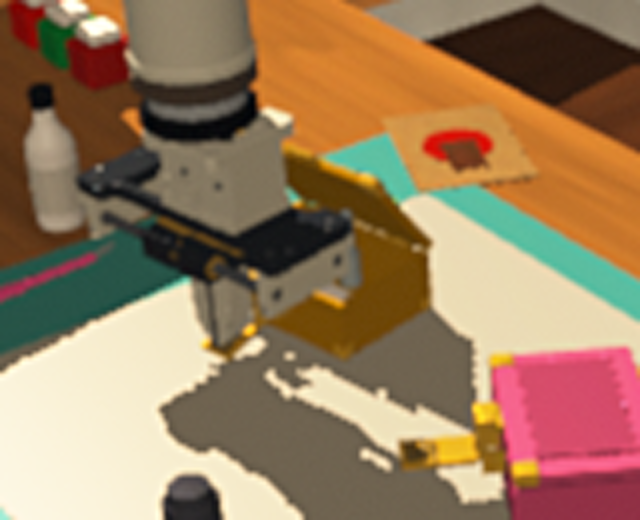

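The lid has sprung up: the side view shows it raised behind the gripper at (360,200), and pink is still shut. Raising the tip to z ≈ 95 so the paddle springs back.

Call:
step_arm([
  [[0,0,-0.015,0,0,0,1],[0,0,-0.02,0,0,0,1],[0,0,-0.02,0,0,0,1],[0,0,-0.022,0,0,0,1],[0,0,0,0,0,0,1],[0,0,0,0,0,0,1]],
])

```text
t: 5.18
tool_pos: [521.7, 140.2, 160.6]
tool_rot: [-3.142, -0.001, -2.935]
force: [-0.5, 0.0, 0.1]
opening: 0.003
```

Run:
```python
from h import *
import cv2
from rig import status
s=status.observe();print(s['tool_pos'].round(1),s['force'].round(1))
a=viewer.get_image("side")[:,:,::-1]
cv2.imwrite("pics/n3.png",cv2.resize(a[110:240,130:290],(640,520),interpolation=cv2.INTER_CUBIC))
```

```text
[521.7 140.2 160.6] [-0.5  0.   0.1]
```

View pics/n3.png

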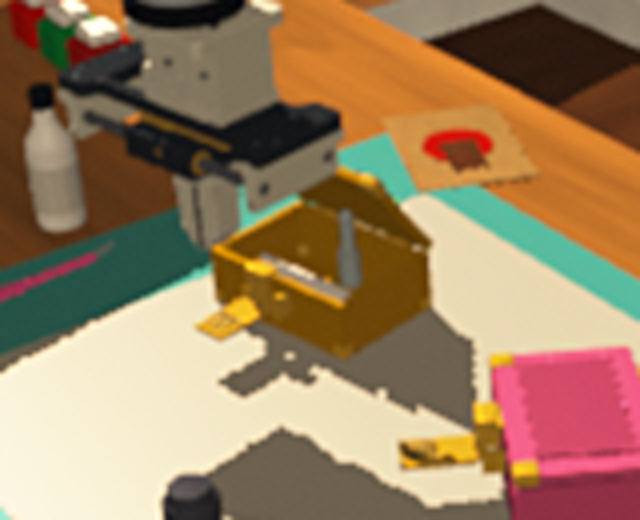

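The lid stands about half open on its pin and the paddle is back at rest (225,318). The finger is in front of the lid edge, so I'll push backwards.

Call:
step_arm([
  [[-0.02,0,0,0,0,0,1],[-0.02,0,0,0,0,0,1],[-0.02,0,0,0,0,0,1],[-0.015,0,0,0,0,0,1],[-0.01,0,0,0,0,0,1],[-0.008,0,0,0,0,0,1],[-0.008,0,0,0,0,0,1]],
])

```text
t: 6.1
tool_pos: [621.0, 161.1, 160.8]
tool_rot: [-3.142, -0.001, -2.935]
force: [-0.4, -0.3, 0.3]
opening: 0.003
```

Call:
step_arm([
  [[-0.008,0,0,0,0,0,1],[-0.008,0,0,0,0,0,1],[-0.008,0,0,0,0,0,1],[-0.008,0,0,0,0,0,1],[-0.006,0,0,0,0,0,1],[-0.005,0,0,0,0,0,1],[0,0,0,0,0,0,1],[0,0,0,0,0,0,1]],
])

```text
t: 7.1
tool_pos: [663.0, 169.9, 161.2]
tool_rot: [3.142, -0.0, -2.935]
force: [0.6, -0.4, -0.1]
opening: 0.002
```

Run:
```python
from h import *
import cv2
from rig import status
s=status.observe();print(s['tool_pos'].round(1),s['force'].round(1))
a=viewer.get_image("side")[:,:,::-1]
cv2.imwrite("pics/n4.png",cv2.resize(a[110:240,130:290],(640,520),interpolation=cv2.INTER_CUBIC))
```

```text
[663.  169.9 161.2] [ 0.6 -0.4 -0.1]
```

View pics/n4.png

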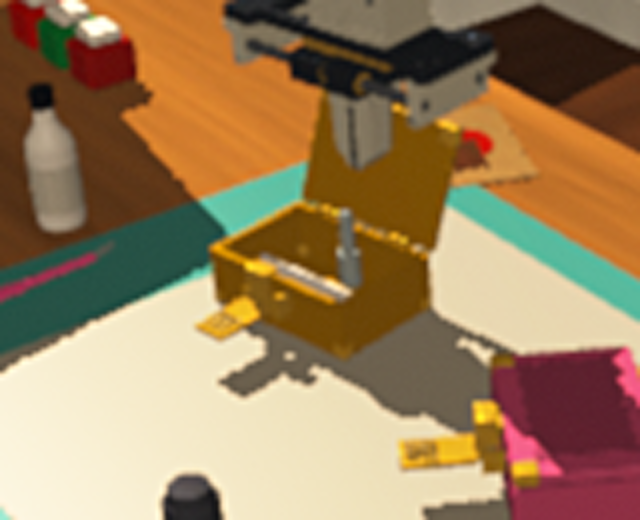

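The lid now leans back past upright (≈(380,170)). I'll nudge it slightly further, let it settle, then back off and rise.

Call:
step_arm([
  [[-0.004,0,0,0,0,0,1],[-0.003,0,0,0,0,0,1],[0,0,0,0,0,0,1],[0,0,0,0,0,0,1],[0,0,0,0,0,0,1],[0,0,0,0,0,0,1]],
])

```text
t: 7.9
tool_pos: [668.9, 171.1, 160.9]
tool_rot: [-3.141, -0.003, -2.935]
force: [-4.1, -1.5, 2.4]
opening: 0.007
```

Call:
step_arm([
  [[0.02,0,0,0,0,0,1],[0.03,0,0,0,0,0,1],[0.03,0,0,0,0,0,1],[0.03,0,0,0,0,0,1],[0.02,0,-0.03,0,0,0,1],[0.02,0,-0.05,0,0,0,1],[0,0,-0.05,0,0,0,1],[0,0,0,0,0,0,1]],
])

```text
t: 8.9
tool_pos: [526.2, 141.7, 296.3]
tool_rot: [3.141, 0.011, -2.935]
force: [0.2, 0.6, -0.5]
opening: 0.004
```

Call:
step_arm([
  [[0.03,0.02,0,0,0,0,1],[0.03,0.02,0,0,0,0,1],[0,0,0,0,0,0,1],[0,0,0,0,0,0,1],[0,0,0,0,0,0,1],[0,0,0,0,0,0,1],[0,0,0,0,0,0,1],[0,0,0,0,0,0,1]],
])

```text
t: 9.9
tool_pos: [456.4, 167.4, 291.1]
tool_rot: [3.141, -0.0, -2.936]
force: [-0.2, -0.6, -0.1]
opening: 0.002
```

Run:
```python
from h import *
import cv2
from rig import status
s=status.observe();print(s['tool_pos'].round(1),s['force'].round(1))
a=viewer.get_image("side")[:,:,::-1];c=viewer.get_calibration("side")
cv2.imwrite("pics/n5.png",cv2.resize(a[90:250,130:330],(800,640),interpolation=cv2.INTER_CUBIC)[:600])
def W(x,y,z):
    q=(616,161.3,.205);return [q[0]+np.cos(q[2])*x-np.sin(q[2])*y,q[1]+np.sin(q[2])*x+np.cos(q[2])*y,z]
for th in (1.57,1.75,1.85,1.95):
    print(th,[((proj(c,W(45-90*np.cos(th),y,46+90*np.sin(th)))-[130,90])*4).round() for y in (65,-65)])
```

```text
[456.4 167.4 291.1] [-0.2 -0.6 -0.1]
1.57 [array([288., 166.]), array([423., 216.])]
1.75 [array([304., 160.]), array([439., 209.])]
1.85 [array([313., 159.]), array([447., 207.])]
1.95 [array([321., 159.]), array([456., 207.])]
```

View pics/n5.png

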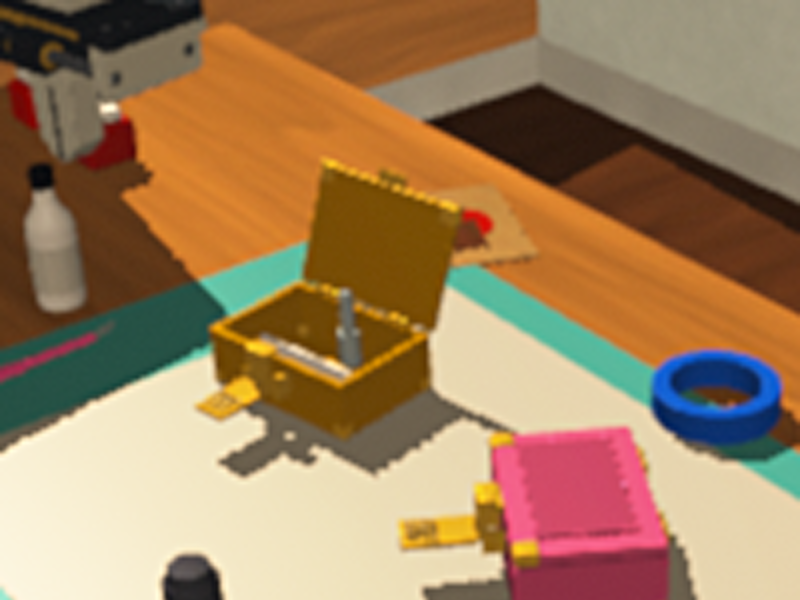

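The lid corners at about (322,160) and (461,208) match the projection for 1.95 rad. Gold's paddle is at rest, pink is shut, and the arm is clear. Handing in.

```bash
python3 -c "
from rig import workorder,status
print(workorder.sign_off(), status.observe()['t'])"
```

```text
the job is handed in; nothing more can be done
the job is handed in; nothing more can be done
```

I pressed the gold case's paddle until the lid sprang up. I then raised the closed finger, pushed the lid back to its stop, withdrew clear of everything and handed the job in at about 10 s of the 42 s allowed.

- **Gold lid:** in the last side picture its upper corners, at about (322,160) and (461,208), match the projection for 1.95 rad, (321,159) and (456,207). For 1.85 rad they would be at (313,159) and (447,207).
- **Paddles and pink case:** the gold paddle is back at rest and the pink case is shut with its paddle at rest, judged by eye from the same picture.
- **Other things on the desk:** the glue, pot, tape and tweezers that the picture covers look unmoved. The pen and tumbler were outside it and I did not check them again, but the arm never went near them.
- **Forces:** the last reading was about 0.6 N, so nothing is being touched. The highest reading I saw was about 16 N, while pressing the paddle against its stop.

No check failed or disagreed. The joint values could not be read directly, and sign-off gave no verdict.

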